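# Feed grinding balls into the V-groove channel

### The job

Two alike ball feeders stand on the table and one of them has three steel grinding balls in its hinged tray. Take that tray by its black tab and tip it up so that the balls run along the slanting guide rail, in single file, into its V-groove channel; then lower the tray back onto its rests. Do not touch the balls with the gripper.

Things in the scene. Friction and masses are not known exactly. Their poses are not given: they have to be found in the camera images.
- feeder_tab (a point): Centre of the black upright tab at the robot's end of the white tray with the balls (the spare feeder is alike, its tray empty). Tab 12 mm thick (y), 30 long (x), 46 high; point about 58 mm above the table at the start, 22 mm outside the tray's end wall, whose top is level with the point. x points over the tray to the channel, z up; axes tilt with the tray. The tab may turn between the fingers.
- feeder_tray (a joint): Tilt of that tray (105 x 92 mm, walls 22 mm high), rad: 0 down on its rests (floor then falls 0.09 rad towards the tab), at most 0.8 up; 0.4 to 0.5 is plenty, the balls run out in about a second. Hinge axis parallel to the tab's y, 129 mm along +x and 12 mm along -z of the tab's point. Swings freely, under 2 N at the tab; falls back if let go. The feeder's base is fixed.
- feeder_groove (a point): Point on the bottom line of that feeder's aluminium V-groove channel, beyond the hinge, half-way along. x runs along the groove away from the tray, z up. Groove 26 mm wide inside, 76 mm long, falling 5 degrees away from the tray, with upright sides and an end stop 37 mm ahead of the point. Resting balls have centres about 13 mm above the bottom line, in a row against the stop.
- ball_1_center (a point): One of three alike polished steel grinding balls, 20 mm in diameter, lying loose along the tab end of the tray's floor; the point is its centre, its axes mean nothing. Rolls freely.
- ball_2_center (a point): One of three alike polished steel grinding balls, 20 mm in diameter, lying loose along the tab end of the tray's floor; the point is its centre, its axes mean nothing. Rolls freely.
- ball_3_center (a point): One of three alike polished steel grinding balls, 20 mm in diameter, lying loose along the tab end of the tray's floor; the point is its centre, its axes mean nothing. Rolls freely.

How it is judged:
On the way, in this order (a step that is already met when the one before it is completed fails the run):
1. the tray is tipped up (over 0.12 rad) (value of joint feeder_tray above 0.12 rad).
2. all three balls are in the channel (x of ball_1_center in the frame of feeder_groove between -0.038 and 0.038 m and y of ball_1_center in the frame of feeder_groove between -0.01 and 0.01 m and z of ball_1_center in the frame of feeder_groove between 0 and 0.025 m and x of ball_2_center in the frame of feeder_groove between -0.038 and 0.038 m and y of ball_2_center in the frame of feeder_groove between -0.01 and 0.01 m and z of ball_2_center in the frame of feeder_groove between 0 and 0.025 m and x of ball_3_center in the frame of feeder_groove between -0.038 and 0.038 m and y of ball_3_center in the frame of feeder_groove between -0.01 and 0.01 m and z of ball_3_center in the frame of feeder_groove between 0 and 0.025 m), for 0.2 s.
At the end, for the whole second after the job is handed in: All three balls lie in the V-groove channel (centres within 10 mm of its middle plane, between its mouth and its end stop, 0 to 25 mm above its bottom line) and the tray is down again (tilted less than 0.08 rad) (all of step 2 and value of joint feeder_tray below 0.08 rad); the robot touches nothing.
It fails at once if the fingers touch a ball (contact force between the fingers and ball_1 above 0.3 N or contact force between the fingers and ball_2 above 0.3 N or contact force between the fingers and ball_3 above 0.3 N).
It also fails if it takes over 38 s, if anything falls off the work surface, if the arm or the gripper's body presses on something with over 40 N, if the wrist force passes 120 N, or if a joint passes its speed limit or range.

### The arm

A 6-joint arm with a two-finger parallel gripper is mounted at the origin on a cart in front of the work surface, level with it; the furniture and walls round the work are solid. World frame = base frame: x ahead of the robot, y to its left, z up, the work surface at z = 0. Lengths are in m, angles in rad, forces in N, time in s.
With the tool pointing down it reaches from about 0.425 to 0.95 m from the base axis. Payload 3.5 kg.
Tool frame: the origin (TCP) lies on the centre line of the jaws, within the pads' length; the fingertips stand 17 mm ahead of it and the grasp point (between the pads) lies 2 mm behind it; z points along the fingers, y is the line along which they close (so a half turn about z gives the same grasp; the last joint's range is limited). The gripper opens to 85 mm and grips with 20 to 120 N. Pads are 22 mm wide; open, the fingers measure 114 mm over their backs; the gripper's body (76 mm by 85 mm) begins 54 mm behind the grasp point. The pads swing forward as they close: fully open they stand 13 mm farther back than shut.
Start: joints at [-1.489, 0.286, 1.577, -0, 1.279, -0.15], TCP at [0.155, -0.657, 0.215] pointing down, gripper open.
Joint ranges: [-2.77, 2.77], [-0.9, 2.22], [0.21, 2.48], [-1.53, 4.67], [0.24, 2.81], [-2.84, 2.84]. Speed limits (rad/s): [2.79, 2.79, 3.14, 3.14, 3.14, 3.14].

### API

Orientations are given as a unit quaternion [x, y, z, w].
In Python, from plant import ctrl gives the robot as it stands. The module is installed in compiled form; this text tells all that it offers.
- The arm moves only by the tool drive_tool, never from a script. Its argument "moves" is a list of rows, each a list of 3 entries, a list of its own where there are three numbers: the turn, a rotation vector about the tool's x, y, z in rad, then the shift along the tool's x, y, z in m, then the finger opening in m, from 0 to 0.0854. A call has 1 to 5 rows; each row shifts and turns the commanded pose from where the row before left it, along the tool's axes as they then stand; what a row does not reach is not made up. A row lasts 1/8 s, in which the tool goes at most 62.5 mm and 10.7 degrees, less where a joint would pass 70% of its speed; a pose out of reach is approached as far as the arm can. A call with a gripper value outside its range is refused whole. The fingers move at their own pace and stop on an object; "grip_force" is the grip in N (left out, the last holds). Time passes only in rows, so rows that do not move let the fingers close. It gives the time, the measured TCP pose, the force, the opening and the grip force at its end, in the units of the state.
- ctrl.get_state(): the state, without advancing time (a new reading comes with each control period).
- ctrl.read_camera(name): name is "scene" or "top"; returns a dict with "image" (420x560x3 uint8, red, green, blue), "fx", "fy", "cx", "cy" (pixels), "R" (3x3) and "t" (3): a world point X has camera coordinates R X + t. Camera axes: x right, y down, z forward; pixel columns grow to the right and rows downward; lengths in m; the calibration is good to about 2 mm. A picture is of the moment at which its call begins. There is no depth.
- ctrl.sign_off(): hands the job in; it is judged then, once.
The state is a dict: "time": time; "qpos": joint angles; "dq": joint speeds; "joint_efforts": joint torques, N m; "eef_pos": TCP position; "tcp_rot": TCP orientation; "contact_force": force on the tool from outside, world axes, zero at the start; "wrist_torque": the same for the moment, N m; "opening": opening from 0.0 (shut) to 1.0 (fully open); "finger_force": force on a finger pad.
Only numpy, scipy, OpenCV 4.12 (cv2) and the standard library are available. Lean on these libraries where they do the work, as an engineer would, in place of code of your own. Each camera call takes 0.05 s, during which the arm holds its last target. There are 200 camera calls.

## Working session

There is one attempt and no reset: what is moved stays moved. The work goes in short steps, Python scripts to look and compute and a tool call to move; the robot and the scene stay as the last step left them, time stands still between calls to the robot, and variables do not carry over. Pictures are saved under pics/ and viewed, at most 10 in all, crops included, and the job is handed in when it is done.

Besides the shell and the picture viewer there is one more tool, called after ">>>" as name(argument=value, ...) on one line, values as JSON. drive_tool: Moves the arm, as the interface text tells. Its arguments: {"type":"object","properties":{"moves":{"type":"array","items":{"type":"array"}},"grip_force":{"type":"number"}},"required":["moves"]}

```bash
mkdir -p pics; python3 - <<'E'
from plant import ctrl
import cv2,numpy as np
for n in("scene","top"):
    c=ctrl.read_camera(n); cv2.imwrite(f"pics/{n}0.png",c["image"][:,:,::-1])
    print(n,c["fx"],c["fy"],c["cx"],c["cy"],c["R"],c["t"])
s=ctrl.get_state();print(s)
E
```

```text
scene 525.9608239166597 525.9608239166597 281.79703128181933 211.7003091470735 [[-0.56177077 -0.82720354  0.01216133]
 [-0.43121559  0.28023872 -0.85762426]
 [ 0.70602175 -0.4870324  -0.51413298]] [0.24318293 0.28018559 1.18430541]
top 419.26349027712575 419.26349027712575 278.4377879048757 205.65180375977255 [[-0.00288421 -0.99982847  0.0182949 ]
 [-0.99675455  0.00140256 -0.0804885 ]
 [ 0.08044903 -0.01846767 -0.99658763]] [-0.02692927  0.48708544  1.01979258]
{'time': 0.1, 'qpos': array([-1.48901833e+00,  2.87101367e-01,  1.57802411e+00,  1.65300799e-05,
        1.27859961e+00, -1.49987860e-01]), 'dq': array([-0.00030581, -0.00199548, -0.00426077, -0.00035171,  0.00041271,
        0.00098051]), 'joint_efforts': array([ 7.81009039e-04, -4.07296264e+01, -2.93699419e+01, -1.40991592e-04,
        3.41651612e-03,  3.36972221e-06]), 'eef_pos': array([ 0.15503449, -0.65631308,  0.21367286]), 'tcp_rot': array([ 9.93292795e-01,  1.15621302e-01,  4.42636520e-05, -1.06532352e-03]), 'contact_force': array([-1.19635181, -0.60643801,  0.36977662]), 'wrist_torque': array([-0.02279866, -0.04827952,  0.0185967 ]), 'finger_force': 0.0, 'opening': 1.00343465058504}
```

View pics/scene0.png

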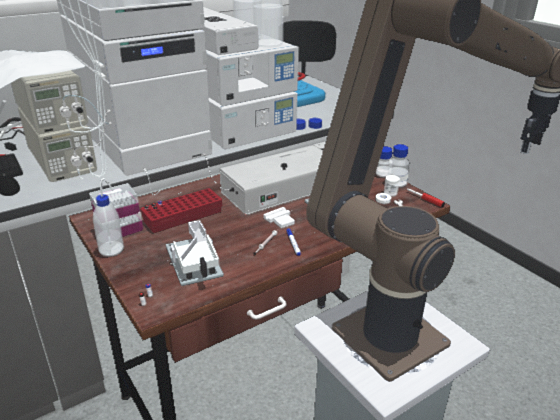

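View pics/top0.png

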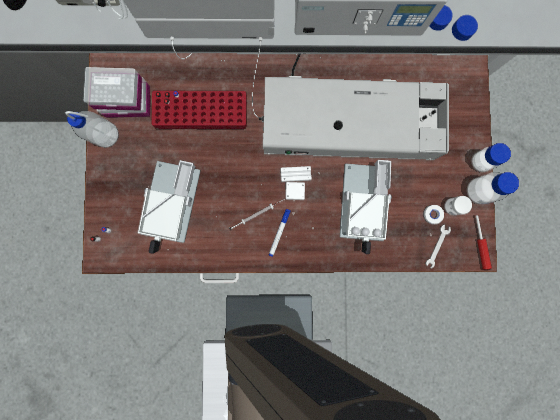

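The left feeder (about (168,200) in the top view) is empty. The right feeder holds the three balls at about (365,232), with its black tab at about (367,246). I'll measure that one.

```bash
cat > h.py <<'E'
import numpy as np,cv2
from plant import ctrl
def ray(c,u,v,z):
    d=c["R"].T@np.array([(u-c["cx"])/c["fx"],(v-c["cy"])/c["fy"],1]); o=-c["R"].T@c["t"]
    return o+d*(z-o[2])/d[2]
def proj(c,X):
    p=c["R"]@np.asarray(X)+c["t"]; return c["fx"]*p[0]/p[2]+c["cx"],c["fy"]*p[1]/p[2]+c["cy"]
def crop(c,x0,y0,x1,y1,k,f):
    cv2.imwrite(f,cv2.resize(c["image"][y0:y1,x0:x1,::-1],None,fx=k,fy=k,interpolation=cv2.INTER_CUBIC))
E
python3 - <<'E'
from h import *
c=ctrl.read_camera("top"); crop(c,325,150,415,260,5,"pics/c1.png")
im=c["image"].astype(int)
m=((im.max(2)<45)).astype(np.uint8); m[:235]=0;m[262:]=0;m[:,:350]=0;m[:,385:]=0
n,l,s,ce=cv2.connectedComponentsWithStats(m)
for i in range(1,n):
    print(s[i],ce[i],[ray(c,*ce[i],z).round(4) for z in(.058,.081)])
for p in [(343,236),(388,238),(346,192),(391,165)]: print(p,ray(c,*p,.058).round(4))
E
```

```text
[362 242   5  11  47] [363.89361702 246.76595745] [array([ 0.3856, -0.2303,  0.058 ]), array([ 0.386 , -0.2252,  0.081 ])]
(343, 236) [ 0.4112 -0.1808  0.058 ]
(388, 238) [ 0.4062 -0.2884  0.058 ]
(346, 192) [ 0.5166 -0.1897  0.058 ]
(391, 165) [ 0.5822 -0.2999  0.058 ]
```

View pics/c1.png

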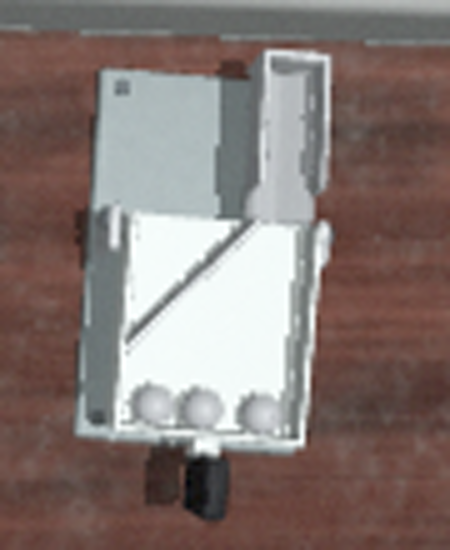

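The crop shows the tray with three balls. The tab is at crop (185–230, 450–520), which is full-image columns 362–371, rows 240–254, and its shadow lies to the left. Next is a more exact tab centre and yaw.

```bash
python3 - <<'E'
from h import *
c=ctrl.read_camera("top"); im=c["image"].astype(int)
print("cam",-c["R"].T@c["t"])
for v in range(239,257): print(v,[tuple(im[v,u]) and "%d/%d"%(im[v,u,0],im[v,u,0]-im[v,u,2]) for u in range(354,376)])
# yaw from edges (base left edge near table, tray end-wall top, channel right edge)
def yaw(a,b,z):
    d=ray(c,*b,z)-ray(c,*a,z); return np.arctan2(d[1],d[0])
P=lambda x,y:(325+x/5-.4,150+y/5-.4)
print("base",yaw(P(78,435),P(100,70),.008),"chan",yaw(P(321,190),P(330,55),.05),"wall",yaw(P(300,447),P(112,430),.058)-np.pi/2)
for z in(.046,.058,.07): print(z,ray(c,366.5,247.2,z).round(4))
# predicted tab box for guess
for g in [(.385,-.2345,-.07),(.385,-.2345,-.1)]:
  x=np.array([np.cos(g[2]),np.sin(g[2])]);y=np.array([-x[1],x[0]])
  for z in(.035,.081): print(g,z,[tuple(np.round(proj(c,[*(np.array(g[:2])+a*x+b*y),z]),1)) for a,b in((-.015,-.006),(-.015,.006),(.015,.006),(.015,-.006))])
E
```

```text
cam [ 0.40338563 -0.00877462  1.05601011]
239 ['100/28', '71/13', '70/7', '69/11', '69/13', '87/6', '69/10', '68/11', '108/9', '140/-4', '247/-4', '243/-6', '242/-6', '240/-6', '212/-6', '131/-9', '135/-11', '156/-12', '159/-12', '159/-12', '163/-13', '167/-13']
240 ['97/29', '60/18', '61/16', '63/20', '59/19', '57/20', '58/26', '63/17', '112/4', '132/-6', '184/-5', '153/-5', '185/-6', '213/-6', '210/-1', '101/22', '100/23', '105/15', '109/15', '110/12', '108/5', '109/8']
241 ['95/25', '55/15', '53/17', '55/15', '62/18', '56/18', '56/22', '59/17', '61/7', '69/-2', '73/-5', '48/-3', '81/-5', '107/-7', '110/2', '60/16', '88/30', '99/33', '100/37', '103/33', '100/35', '106/35']
242 ['62/19', '49/19', '54/15', '53/18', '56/21', '54/19', '60/19', '56/18', '43/8', '30/-1', '21/0', '19/-7', '27/-5', '52/-3', '48/-5', '46/-5', '66/7', '106/38', '106/40', '109/40', '108/37', '108/39']
243 ['57/24', '59/22', '62/23', '58/19', '60/21', '63/20', '66/21', '94/31', '39/5', '16/-3', '21/1', '23/-1', '34/-3', '59/-4', '59/-3', '53/-9', '57/-2', '108/35', '109/39', '106/40', '108/39', '108/39']
244 [
[... 2972 characters left out ...]
(253.2)), (np.float64(360.8), np.float64(252.8)), (np.float64(361.4), np.float64(240.5)), (np.float64(366.3), np.float64(240.8))]
(0.385, -0.2345, -0.07) 0.081 [(np.float64(370.1), np.float64(253.8)), (np.float64(365.0), np.float64(253.5)), (np.float64(365.7), np.float64(240.5)), (np.float64(370.8), np.float64(240.9))]
(0.385, -0.2345, -0.1) 0.035 [(np.float64(365.5), np.float64(253.2)), (np.float64(360.6), np.float64(252.8)), (np.float64(361.6), np.float64(240.4)), (np.float64(366.5), np.float64(240.9))]
(0.385, -0.2345, -0.1) 0.081 [(np.float64(369.9), np.float64(253.9)), (np.float64(364.8), np.float64(253.4)), (np.float64(365.8), np.float64(240.5)), (np.float64(371.0), np.float64(241.0))]
```

>>> drive_tool(moves=[[[0, 0, 0], [0.032, -0.0357, 0.004], 0.05], [[0, 0, 0], [0.032, -0.0357, 0.004], 0.05], [[0, 0, 0], [0.032, -0.0357, 0.004], 0.05], [[0, 0, 0], [0.032, -0.0357, 0.004], 0.05], [[0, 0, 0], [0.032, -0.0357, 0.004], 0.05]], grip_force=20)

```text
time: 0.82
eef_pos: [0.2703, -0.4449, 0.1946]
tcp_rot: [0.993, 0.115, 0.0, -0.0]
contact_force: [1.1, -0.4, 0.2]
opening: 0.583
finger_force: 0.0
```

>>> drive_tool(moves=[[[0, 0, 0], [0.032, -0.0357, 0.004], 0.05], [[0, 0, 0], [0.032, -0.0357, 0.004], 0.05], [[0, 0, 0], [0.032, -0.0357, 0.004], 0.05], [[0, 0, 0], [0.032, -0.0357, 0.004], 0.05], [[0, 0, 0], [0.032, -0.0357, 0.004], 0.05]])

```text
time: 1.45
eef_pos: [0.385, -0.2345, 0.1749]
tcp_rot: [0.993, 0.115, 0.0, 0.0]
contact_force: [0.4, 0.3, 0.2]
opening: 0.583
finger_force: 0.0
```

>>> drive_tool(moves=[[[0, 0, 0.159], [0, 0, 0], 0.05], [[0, 0, 0.158], [0, 0, 0], 0.05], [[0, 0, 0], [0, 0, 0], 0.05], [[0, 0, 0], [0, 0, 0], 0.05]])

```text
time: 1.95
eef_pos: [0.3844, -0.236, 0.1749]
tcp_rot: [0.999, -0.042, -0.0, -0.0]
contact_force: [-1.0, 0.0, -0.3]
opening: 0.588
finger_force: 0.0
```

```bash
python3 - <<'E'
from h import *
c=ctrl.read_camera("scene"); crop(c,220,170,420,320,4,"pics/s1.png")
t=ctrl.read_camera("top"); crop(t,305,150,435,270,4,"pics/t1.png")
s=ctrl.get_state(); print(s["time"],s["eef_pos"],s["tcp_rot"],s["opening"],s["contact_force"])
print(proj(c,[.384,-.235,.058]),proj(c,s["eef_pos"]),proj(t,s["eef_pos"]))
E
```

```text
2.05 [ 0.38442656 -0.23612511  0.17492106] [ 9.99112764e-01 -4.21151434e-02 -3.64659419e-06 -3.11761236e-06] 0.5824448343773586 [ 0.53146588 -0.18914823 -0.22554302]
(np.float64(357.8065050181697), np.float64(211.3589562112513)) (np.float64(361.59905628416846), np.float64(175.55151540879575)) (np.float64(378.99692468408284), np.float64(248.25440405378006))
```

View pics/s1.png

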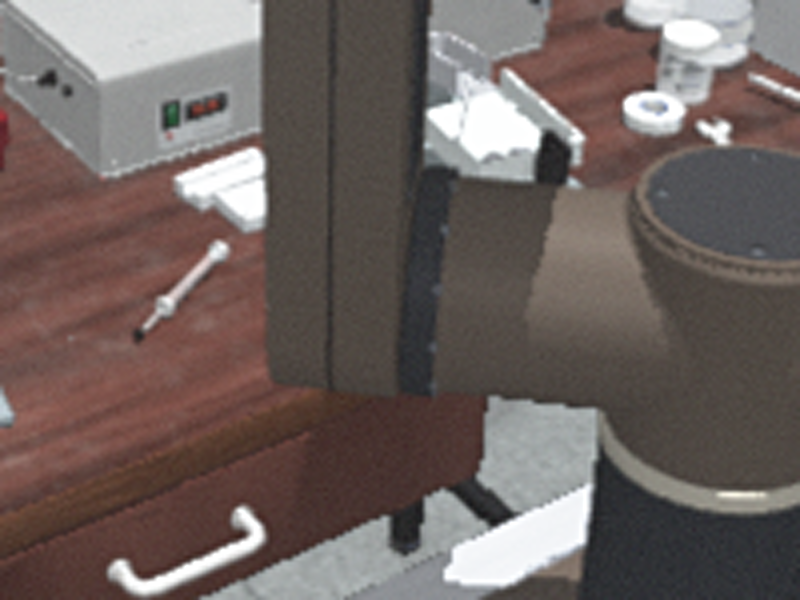

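The scene crop shows the tab at about (358,210), which matches my estimate of (357.8,211.4). I can't make out the fingers there, so I'll check the top view.

View pics/t1.png

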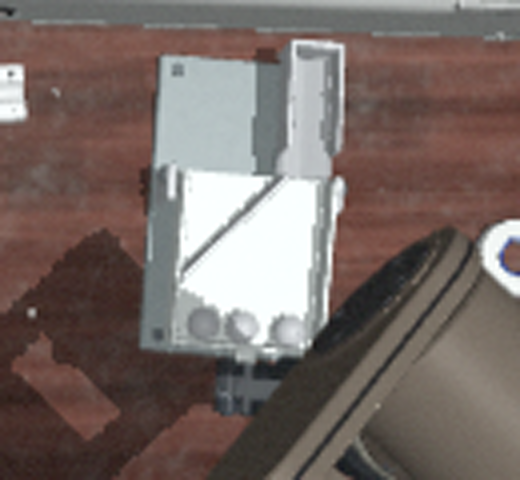

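```bash
python3 - <<'E'
from h import *
c=ctrl.read_camera("scene"); crop(c,280,60,480,210,4,"pics/s2.png")
E
```

```text
(no output)
```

View pics/s2.png

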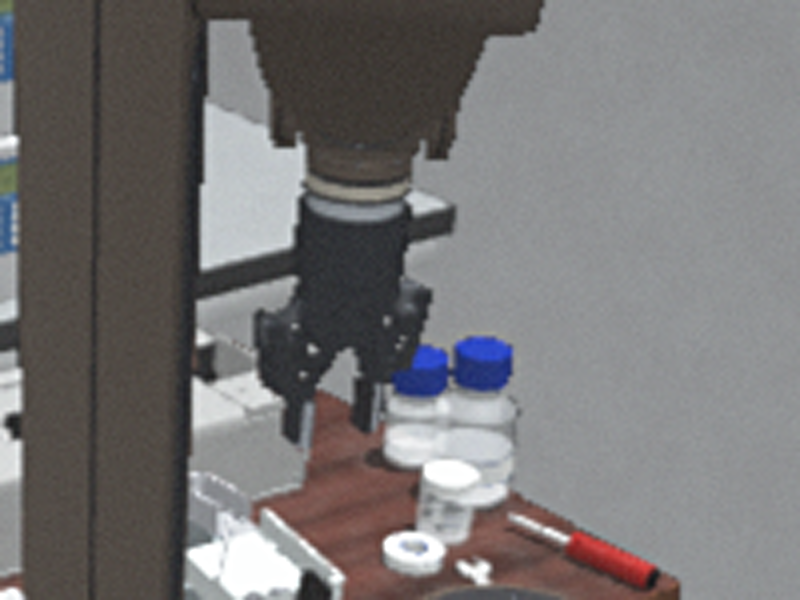

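The fingers are open, with tips at about (363,169), right above the tab. The top view shows the tray undisturbed with all three balls. I'll go down and grip.

>>> drive_tool(moves=[[[0, 0, 0], [0, 0, 0.04], 0.05], [[0, 0, 0], [0, 0, 0.035], 0.05], [[0, 0, 0], [0, 0, 0.025], 0.05], [[0, 0, 0], [0, 0, 0.015], 0.05], [[0, 0, 0], [0, 0, 0], 0.05]])

```text
time: 2.72
eef_pos: [0.384, -0.2356, 0.0591]
tcp_rot: [0.999, -0.043, -0.001, -0.001]
contact_force: [0.6, 0.5, 0.1]
opening: 0.587
finger_force: 0.0
```

>>> drive_tool(moves=[[[0, 0, 0], [0, 0, 0], 0.025], [[0, 0, 0], [0, 0, 0], 0.018], [[0, 0, 0], [0, 0, 0], 0.012], [[0, 0, 0], [0, 0, 0], 0.004], [[0, 0, 0], [0, 0, 0], 0.004]], grip_force=25)

```text
time: 3.35
eef_pos: [0.3852, -0.2351, 0.0609]
tcp_rot: [0.999, -0.043, 0.001, -0.001]
contact_force: [1.4, 4.7, 5.3]
opening: 0.129
finger_force: 24.8
```

>>> drive_tool(moves=[[[0, 0, 0], [0.001, 0, -0.0064], 0.004], [[0, 0, 0], [0.001, 0, -0.0064], 0.004], [[0, 0, 0], [0.0015, 0, -0.0063], 0.004], [[0, 0, 0], [0.0017, 0, -0.0063], 0.004], [[0, 0, 0], [0, 0, 0], 0.004]])

```text
time: 3.98
eef_pos: [0.3914, -0.2356, 0.0853]
tcp_rot: [0.999, -0.043, 0.002, -0.0]
contact_force: [8.2, 2.4, -6.4]
opening: 0.128
finger_force: 24.3
```

```bash
python3 - <<'E'
from h import *
t=ctrl.read_camera("top"); crop(t,305,150,435,270,4,"pics/t2.png")
s=ctrl.get_state(); print(s["time"],s["eef_pos"],s["opening"],s["contact_force"],s["wrist_torque"])
E
```

```text
4.025 [ 0.39124968 -0.23562754  0.08510501] 0.12651506564248974 [ 7.73174424  2.74987543 -6.79032305] [ 0.46292287 -1.16041109  0.01232112]
```

View pics/t2.png

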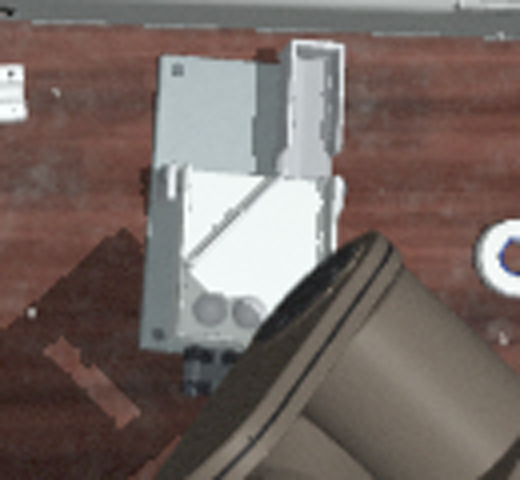

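The tab is up by about 0.2 rad (pads at crop (210,370)) and the balls are still at the tab end, at about (210,308) and (247,312). I'll keep lifting.

>>> drive_tool(moves=[[[0, 0, 0], [0.003, 0, -0.006], 0.004], [[0, 0, 0], [0.0025, 0, -0.006], 0.004], [[0, 0, 0], [0.003, 0, -0.006], 0.004], [[0, 0, 0], [0.003, 0, -0.006], 0.004], [[0, 0, 0], [0.003, 0, -0.006], 0.004]])

```text
time: 4.65
eef_pos: [0.4058, -0.2369, 0.1146]
tcp_rot: [0.999, -0.043, 0.003, -0.001]
contact_force: [10.7, 0.9, -10.8]
opening: 0.122
finger_force: 24.3
```

>>> drive_tool(moves=[[[0, 0, 0], [0, 0, 0], 0.004], [[0, 0, 0], [0, 0, 0], 0.004], [[0, 0, 0], [0, 0, 0], 0.004], [[0, 0, 0], [0, 0, 0], 0.004], [[0, 0, 0], [0, 0, 0], 0.004]])

```text
time: 5.28
eef_pos: [0.4055, -0.2368, 0.1144]
tcp_rot: [0.999, -0.043, 0.002, -0.001]
contact_force: [7.6, 1.7, -8.1]
opening: 0.118
finger_force: 24.5
```

>>> drive_tool(moves=[[[0, 0, 0], [0, 0, 0], 0.004], [[0, 0, 0], [0, 0, 0], 0.004], [[0, 0, 0], [0, 0, 0], 0.004], [[0, 0, 0], [0, 0, 0], 0.004], [[0, 0, 0], [0, 0, 0], 0.004]])

```text
time: 5.9
eef_pos: [0.4055, -0.2368, 0.1144]
tcp_rot: [0.999, -0.043, 0.002, -0.001]
contact_force: [7.8, 1.4, -9.1]
opening: 0.121
finger_force: 24.5
```

```bash
python3 - <<'E'
from h import *
t=ctrl.read_camera("top"); crop(t,305,150,435,270,4,"pics/t3.png")
s=ctrl.get_state(); print(s["time"],s["eef_pos"],s["opening"],s["contact_force"],s["wrist_torque"])
E
```

```text
5.95 [ 0.40554276 -0.23685563  0.11439917] 0.12041377593654627 [ 8.38311216  2.04978587 -7.4680256 ] [ 0.28707429 -1.31840544 -0.06294022]
```

View pics/t3.png

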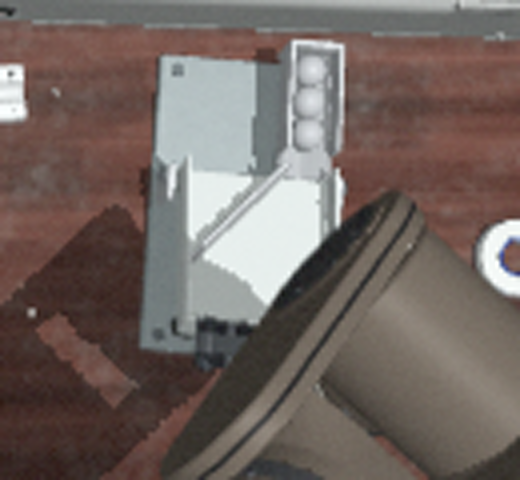

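All three balls are in the channel, at crop (312,68), (310,100) and (308,133). I'll lower the tray by reversing the path.

>>> drive_tool(moves=[[[0, 0, 0], [-0.003, 0, 0.006], 0.004], [[0, 0, 0], [-0.003, 0, 0.006], 0.004], [[0, 0, 0], [-0.003, 0, 0.006], 0.004], [[0, 0, 0], [-0.0025, 0, 0.006], 0.004], [[0, 0, 0], [-0.003, 0, 0.006], 0.004]])

```text
time: 6.58
eef_pos: [0.3882, -0.2354, 0.0849]
tcp_rot: [0.999, -0.042, -0.002, -0.001]
contact_force: [-2.5, 6.1, 2.1]
opening: 0.125
finger_force: 28.3
```

>>> drive_tool(moves=[[[0, 0, 0], [-0.0017, 0, 0.006], 0.004], [[0, 0, 0], [-0.0015, 0, 0.006], 0.004], [[0, 0, 0], [-0.001, 0, 0.006], 0.004], [[0, 0, 0], [-0.001, 0, 0.006], 0.004], [[0, 0, 0], [0, 0, 0], 0.004]])

```text
time: 7.2
eef_pos: [0.3822, -0.2348, 0.0617]
tcp_rot: [0.999, -0.042, -0.004, -0.002]
contact_force: [-7.9, 7.4, 9.3]
opening: 0.124
finger_force: 32.4
```

The tray is on its rests (the tool reads 9 N upward). I'll release and retreat.

>>> drive_tool(moves=[[[0, 0, 0], [0, 0, 0], 0.02], [[0, 0, 0], [0, 0, 0], 0.035], [[0, 0, 0], [0, 0, 0], 0.05], [[0, 0, 0], [0, 0, 0], 0.05], [[0, 0, 0], [0, 0, 0], 0.05]])

```text
time: 7.82
eef_pos: [0.3846, -0.2361, 0.0613]
tcp_rot: [0.999, -0.043, 0.0, 0.0]
contact_force: [-0.2, -0.0, -0.5]
opening: 0.583
finger_force: 0.0
```

>>> drive_tool(moves=[[[0, 0, 0], [0, 0, -0.02], 0.05], [[0, 0, 0], [0, 0, -0.04], 0.05], [[0, 0, 0], [0, 0, -0.05], 0.05], [[0, 0, 0], [0, 0, -0.03], 0.05], [[0, 0, 0], [0, 0, 0], 0.05]])

```text
time: 8.45
eef_pos: [0.3859, -0.2373, 0.2044]
tcp_rot: [0.999, -0.043, 0.002, 0.002]
contact_force: [0.1, -0.8, 0.3]
opening: 0.584
finger_force: 0.0
```

```bash
python3 - <<'E'
from h import *
t=ctrl.read_camera("top"); crop(t,305,150,435,270,4,"pics/t4.png")
s=ctrl.get_state(); print(s["time"],s["eef_pos"],s["opening"],s["contact_force"])
E
```

```text
8.5 [ 0.38488367 -0.23630895  0.20198751] 0.583310538143196 [-0.11451888  0.91048725 -0.32229516]
```

View pics/t4.png

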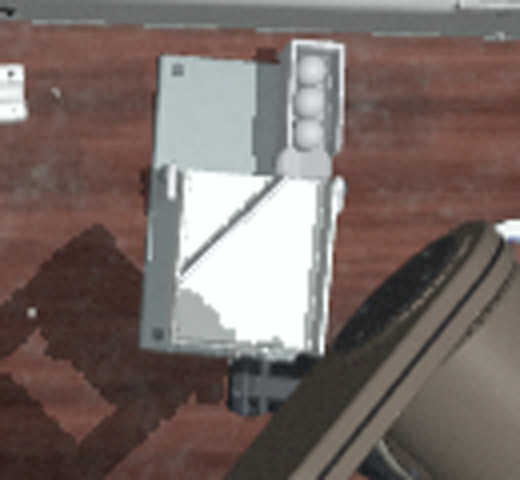

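The tray is down, with its end wall at the same place as at the start. The balls are in the channel at (312,68), (310,100) and (308,133), and the gripper is clear.

```bash
python3 -c "
from plant import ctrl
print(ctrl.sign_off())"
```

```text
the job is handed in; nothing more can be done
None
```

The job is handed in at about 8.5 s: the last top-camera picture shows all three balls in the V-groove channel, the tray back on its rests and the gripper clear; the sign-off returned no verdict.

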